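# Find the rocking corner of the levelling plate and shim it

### The job

One corner of the loose aluminium plate on the levelling stand rocks. Press firmly down on its corners in turn with the fingertips until you find the one that gives way, then press that corner's upright shim tab down flat, leaving the other three tabs standing and the plate level. Only press: lift nothing, and leave the flasks and the pen where they are.

Things in the scene. Friction and masses are not known exactly. Their poses are not given: they have to be found in the camera images.
- stand: fixed dark steel levelling stand, 162 x 294 mm on the worktop. Origin at the centre of its underside, on the worktop; its z points up, its x (yaw within +-0.3 rad of world x) points away from the robot (to the 'back'), its y to the left. Four small upright stops at the middle of the sides keep the plate from sliding (2 mm play).
- plate: loose bare aluminium plate 150 (x) x 160 (y) x 10 mm, 0.5 to 1 kg, lying level on four steel feet of the stand at stand x +-55, y +-55 mm. Origin at the centre of its underside, 40 mm above the worktop; axes as the stand's. Top face 50 mm above the worktop. A small round bubble level sits in its middle (1.5 mm high, fixed to it).
- corner_fl (a point): place to press on the plate's top face at its front left corner (plate x -55, y +62 mm).
- corner_fr (a point): place to press on the plate's top face at its front right corner (plate x -55, y -62 mm).
- corner_bl (a point): place to press on the plate's top face at its back left corner (plate x +55, y +62 mm).
- corner_br (a point): place to press on the plate's top face at its back right corner (plate x +55, y -62 mm).
- foot_fl (a joint): how far the steel foot under the front left corner has sunk (m): 0 at the start. Three feet are firm and stay within 1 mm of 0; under one, a different one each time, the stop inside the housing is too short, so that a press of about 5 N or more on that plate corner drives the foot (and the corner) down 6 mm to a hard stop (7 mm at the corner point). A sunk foot stays down; the plate is then loose on that diagonal and may rock back level.
- foot_fr (a joint): how far the steel foot under the front right corner has sunk (m): 0 at the start. Three feet are firm and stay within 1 mm of 0; under one, a different one each time, the stop inside the housing is too short, so that a press of about 5 N or more on that plate corner drives the foot (and the corner) down 6 mm to a hard stop (7 mm at the corner point). A sunk foot stays down; the plate is then loose on that diagonal and may rock back level.
- foot_bl (a joint): how far the steel foot under the back left corner has sunk (m): 0 at the start. Three feet are firm and stay within 1 mm of 0; under one, a different one each time, the stop inside the housing is too short, so that a press of about 5 N or more on that plate corner drives the foot (and the corner) down 6 mm to a hard stop (7 mm at the corner point). A sunk foot stays down; the plate is then loose on that diagonal and may rock back level.
- foot_br (a joint): how far the steel foot under the back right corner has sunk (m): 0 at the start. Three feet are firm and stay within 1 mm of 0; under one, a different one each time, the stop inside the housing is too short, so that a press of about 5 N or more on that plate corner drives the foot (and the corner) down 6 mm to a hard stop (7 mm at the corner point). A sunk foot stays down; the plate is then loose on that diagonal and may rock back level.
- shim_fl (a joint): shim lever of the front left corner (rad): 0 standing up (sloping up and outward at 0.42 rad), up to 0.06 at the start, 0.42 lying flat and level on its ledge. Stiff hinge along stand x, at stand y +90 mm, 37.5 mm above the worktop; it stays where it is left. Lying flat, its inner tongue bears under the plate and holds the corner up against about 13 N; a harder press on the corner would push the shim up again.
- shim_fr (a joint): shim lever of the front right corner (rad): 0 standing up (sloping up and outward at 0.42 rad), up to 0.06 at the start, 0.42 lying flat and level on its ledge. Stiff hinge along stand x, at stand y -90 mm, 37.5 mm above the worktop; it stays where it is left. Lying flat, its inner tongue bears under the plate and holds the corner up against about 13 N; a harder press on the corner would push the shim up again.
- shim_bl (a joint): shim lever of the back left corner (rad): 0 standing up (sloping up and outward at 0.42 rad), up to 0.06 at the start, 0.42 lying flat and level on its ledge. Stiff hinge along stand x, at stand y +90 mm, 37.5 mm above the worktop; it stays where it is left. Lying flat, its inner tongue bears under the plate and holds the corner up against about 13 N; a harder press on the corner would push the shim up again.
- shim_br (a joint): shim lever of the back right corner (rad): 0 standing up (sloping up and outward at 0.42 rad), up to 0.06 at the start, 0.42 lying flat and level on its ledge. Stiff hinge along stand x, at stand y -90 mm, 37.5 mm above the worktop; it stays where it is left. Lying flat, its inner tongue bears under the plate and holds the corner up against about 13 N; a harder press on the corner would push the shim up again.
- tab_fl (a point): place to press on top of the front left shim's steel tab (tab 24 mm wide along stand x, 4 mm thick, reaching 46 mm outward from the hinge, beside the plate's left edge); 34 mm out from the hinge. About 54 mm above the worktop when up, 39.5 mm when flat (stand x -55, y +124 mm then). A downward push of about 8 N here moves it.
- tab_fr (a point): place to press on top of the front right shim's steel tab (tab 24 mm wide along stand x, 4 mm thick, reaching 46 mm outward from the hinge, beside the plate's right edge); 34 mm out from the hinge. About 54 mm above the worktop when up, 39.5 mm when flat (stand x -55, y -124 mm then). A downward push of about 8 N here moves it.
- tab_bl (a point): place to press on top of the back left shim's steel tab (tab 24 mm wide along stand x, 4 mm thick, reaching 46 mm outward from the hinge, beside the plate's left edge); 34 mm out from the hinge. About 54 mm above the worktop when up, 39.5 mm when flat (stand x +55, y +124 mm then). A downward push of about 8 N here moves it.
- tab_br (a point): place to press on top of the back right shim's steel tab (tab 24 mm wide along stand x, 4 mm thick, reaching 46 mm outward from the hinge, beside the plate's right edge); 34 mm out from the hinge. About 54 mm above the worktop when up, 39.5 mm when flat (stand x +55, y -124 mm then). A downward push of about 8 N here moves it.
- flask_a: bystander: 50 ml conical flask with pale broth, 52 x 52 x 85 mm, standing behind the stand. Origin at the centre of its underside.
- flask_b: bystander: a second such flask beside it. Origin at the centre of its underside.
- pen: bystander: marker pen 12 mm thick, 132 mm long (its y axis), lying in front of the stand. Origin at the middle of its underside.
There are look-alikes about, which are no part of the job. What is shaped like the plate but blue or purple is not meant.

How it is judged:
On the way, in this order (a step that is already met when the one before it is completed fails the run):
1. the corner that rocks has been pressed down (value of joint any of foot_fl, foot_fr, foot_bl, foot_br above 0.004 m), for 0.1 s.
2. that corner's shim lies flat (((value of joint foot_fl above 0.004 m and value of joint shim_fl above 0.37 rad and value of joint each of shim_fr, shim_bl, shim_br below 0.15 rad) or (value of joint foot_fr above 0.004 m and value of joint shim_fr above 0.37 rad and value of joint each of shim_fl, shim_bl, shim_br below 0.15 rad) or (value of joint foot_bl above 0.004 m and value of joint shim_bl above 0.37 rad and value of joint each of shim_fl, shim_fr, shim_br below 0.15 rad) or (value of joint foot_br above 0.004 m and value of joint shim_br above 0.37 rad and value of joint each of shim_fl, shim_fr, shim_bl below 0.15 rad))), for 0.2 s.
At the end, for the whole second after the job is handed in: The shim of the corner whose foot has sunk (more than 4 mm) lies flat (above 0.37 of 0.42 rad), the other three shims still stand (below 0.15 rad), and the plate lies still and level (within 0.03 rad) (((value of joint foot_fl above 0.004 m and value of joint shim_fl above 0.37 rad and value of joint each of shim_fr, shim_bl, shim_br below 0.15 rad) or (value of joint foot_fr above 0.004 m and value of joint shim_fr above 0.37 rad and value of joint each of shim_fl, shim_bl, shim_br below 0.15 rad) or (value of joint foot_bl above 0.004 m and value of joint shim_bl above 0.37 rad and value of joint each of shim_fl, shim_fr, shim_br below 0.15 rad) or (value of joint foot_br above 0.004 m and value of joint shim_br above 0.37 rad and value of joint each of shim_fl, shim_fr, shim_bl below 0.15 rad)) and angle between plate's own z axis and vertical below 0.03 rad and linear speed of plate below 0.02 m/s); the robot touches nothing.
It fails at once if a shim is pressed at a corner that has not been found to rock ((value of joint shim_fl above 0.2 rad and value of joint foot_fl below 0.003 m) or (value of joint shim_fr above 0.2 rad and value of joint foot_fr below 0.003 m) or (value of joint shim_bl above 0.2 rad and value of joint foot_bl below 0.003 m) or (value of joint shim_br above 0.2 rad and value of joint foot_br below 0.003 m)).
It fails at once if the plate is lifted (its middle more than 10 mm) or taken off its place (height (world z) of plate above 0.05 m or horizontal distance between plate and stand above 0.015 m).
It fails at once if a flask or the pen is moved more than 25 mm or a flask tipped (distance of any of flask_a, flask_b, pen from where it was at the start of the episode above 0.025 m or angle between any of flask_a, flask_b's own z axis and vertical above 0.3 rad).
It also fails if it takes over 51 s, if anything falls off the work surface, if the arm or the gripper's body presses on something with over 40 N, if the wrist force passes 120 N, or if a joint passes its speed limit or range.

### The arm

A 7-joint arm with a two-finger parallel gripper is mounted at the origin on a cart in front of the work surface, level with it; the furniture and walls round the work are solid. World frame = base frame: x ahead of the robot, y to its left, z up, the work surface at z = 0. Lengths are in m, angles in rad, forces in N, time in s.
With the tool pointing down it reaches from about 0.4 to 0.85 m from the base axis. Payload 4.5 kg.
Tool frame: the origin (TCP) lies at the very end of the fingers, on their centre line; the grasp point (between the pads) lies 19 mm behind it (tcp_to_grasp is the z of the grasp point in the tool frame, in m); z points along the fingers, y is the line along which they close (so a half turn about z gives the same grasp; the last joint's range is limited). The gripper opens to 88 mm and grips with 3 to 60 N. Pads are 18 mm wide; open, the fingers measure 123 mm over their backs; the gripper's body (75 mm by 187 mm) begins 45 mm behind the grasp point.
Start: joints at [-1.096, 0.689, -0.195, 1.565, 0.157, 0.902, -0.215], TCP at [0.267, 0.565, 0.215] pointing down, gripper open.
Joint ranges: [-3.01, 3.01], [-0.46, 2.08], [-1.47, 1.51], [0.13, 2.56], [-1, 4.14], [0.04, 2.09], [-2.66, 2.66]. Speed limits (rad/s): [2.57, 2.57, 3.14, 3.14, 3.14, 3.14, 3.14].

### API

Orientations are given as a unit quaternion [x, y, z, w].
In Python, from plant import * gives the robot as it stands. The module is installed in compiled form; this text tells all that it offers.
- The arm moves only by the shell command python3 -m jog 'ROWS' [OPENING] [FORCE]. ROWS is JSON, a list that holds one entry, the list of rows, each a list of 6 numbers: the shift along the tool's x, y, z in m, then the turn, a rotation vector about the tool's x, y, z in rad. In form: [[[dx, dy, dz, ax, ay, az], ...]]. A call has 1 to 12 rows; each row shifts and turns the commanded pose from where the row before left it, along the tool's axes as they then stand; what a row does not reach is not made up. A row lasts 1/8 s, in which the tool goes at most 62.5 mm and 10.7 degrees, less where a joint would pass 70% of its speed; a pose out of reach is approached as far as the arm can. A call with a gripper value outside its range is refused whole. OPENING is the finger opening in m, from 0 to 0.0881, set as the call begins (- or left out, the last holds). The fingers move at their own pace and stop on an object; FORCE is the grip in N (left out, the last holds). Time passes only in rows, so rows that do not move let the fingers close. It gives the time, the measured TCP pose, the force, the opening and the grip force at its end, in the units of the state.
- get_state(): the state, without advancing time (a new reading comes with each control period).
- snapshot(name): name is "side" or "top" or "wrist"; returns a dict with "frame" (400x640x3 uint8, red, green, blue), "mtx" (3x3 intrinsics, pixels), "D" ([k1, k2, p1, p2, k3] as OpenCV has them; the pictures are not rectified), "xyz" and "orientation" of the camera in the world; the wrist camera has in their place "mount" (4x4, takes a point from camera to tool coordinates, whose origin is the TCP and whose axes are the flange's). Camera axes: x right, y down, z forward; pixel columns grow to the right and rows downward; lengths in m; the calibration is good to about 2 mm. A picture is of the moment at which its call begins: read the wrist's pose just before it. There is no depth.
- finish_job(): hands the job in; it is judged then, once.
The state is a dict: "clock": time; "q": joint angles; "qd": joint speeds; "joint_torque": joint torques, N m; "tool_pos": TCP position; "eef_rot": TCP orientation; "contact_force": force on the tool from outside, world axes, zero at the start; "moment": the same for the moment, N m; "opening": opening from 0.0 (shut) to 1.0 (fully open); "finger_force": force on a finger pad.
Only numpy, scipy, OpenCV 4.12 (cv2) and the standard library are available. Lean on these libraries where they do the work, as an engineer would, in place of code of your own. Each camera call takes 0.05 s, during which the arm holds its last target. There are 200 camera calls.

## Working session

There is one attempt and no reset: what is moved stays moved. The work goes in short steps, Python scripts to look and compute and a shell command to move; the robot and the scene stay as the last step left them, time stands still between calls to the robot, and variables do not carry over. Pictures are saved under pics/ and viewed, at most 10 in all, crops included, and the job is handed in when it is done.

```bash
mkdir -p pics; python3 - <<'E'
from plant import *
import cv2
s=get_state(); print({k:(v if not hasattr(v,'round') else v) for k,v in s.items()})
for n in("top","side"):
    d=snapshot(n); cv2.imwrite(f"pics/{n}0.png",cv2.cvtColor(d["frame"],cv2.COLOR_RGB2BGR))
    print(n,d["mtx"],d["D"],d["xyz"],d["orientation"])
E
```

```text
{'clock': 0.0, 'q': array([-1.09621666,  0.6899998 , -0.19453512,  1.566361  ,  0.15730408,
        0.90250079, -0.21508058]), 'qd': array([-1.70088096e-03,  3.42884013e-05,  2.21105071e-04, -3.60425204e-03,
       -3.52567056e-04, -6.69780235e-04, -1.68429597e-03]), 'joint_torque': array([-3.54048125e-04, -5.27551246e+01, -1.26679379e+00, -1.53422910e+01,
       -5.26209839e-02,  6.60053265e-03,  1.62948932e-04]), 'tool_pos': array([0.26639705, 0.56461881, 0.21399623]), 'eef_rot': array([ 2.18549082e-01,  9.75825507e-01, -9.26521736e-04, -1.43262387e-04]), 'contact_force': array([ 0.19315364,  0.46383501, -0.29327786]), 'moment': array([-0.01838403, -0.03542075, -0.06496584]), 'finger_force': 0.0, 'opening': 0.9995585853024948}
top [[366.09231897   0.         319.2427811 ]
 [  0.         366.09231897 196.75968284]
 [  0.           0.           1.        ]] [-0.04742206  0.          0.          0.          0.        ] [0.39235473 0.13377267 0.90339177] [ 0.71626156 -0.68959677  0.07580884 -0.07535709]
side [[407.85951564   0.         318.39656881]
 [  0.         407.85951564 197.01825035]
 [  0.           0.           1.        ]] [0.01947358 0.         0.         0.         0.        ] [ 0.482628   -0.65137839  0.57206754] [ 0.87333622 -0.05077852  0.01717601 -0.48415945]
```

View pics/top0.png

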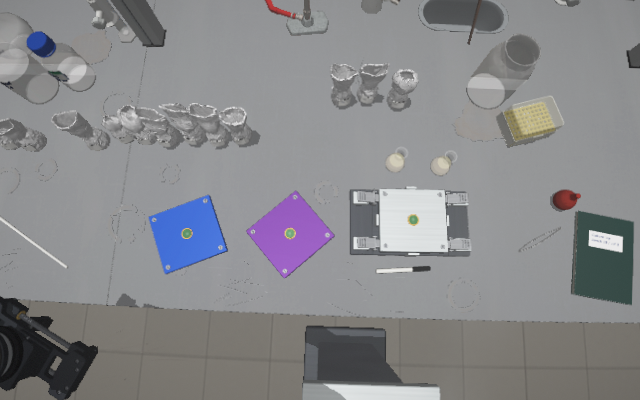

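View pics/side0.png

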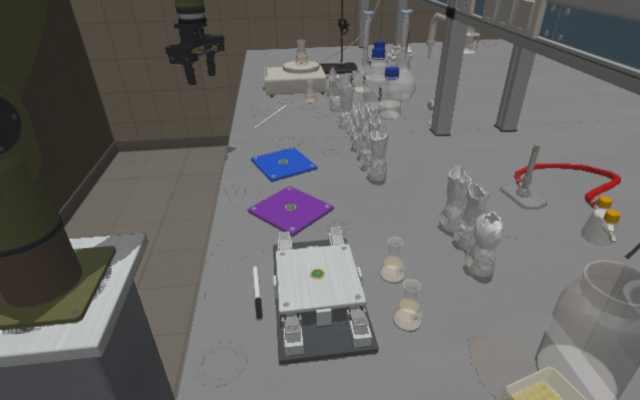

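Candidates: the blue plate (188,233), the purple plate (290,233), and the aluminium plate on the dark stand with four tabs (413,220). The description matches the aluminium one. The pen is at (403,269) and the flasks at (396,161) and (441,165). I'll check a close crop and measure.

```bash
cat > h.py <<'E'
from plant import *
import cv2, numpy as np
from scipy.spatial.transform import Rotation as R
def ray(d,px,z):
    u=cv2.undistortPoints(np.array(px,float).reshape(-1,1,2),d["mtx"],d["D"]).reshape(-1,2)
    v=R.from_quat(d["orientation"]).apply(np.c_[u,np.ones(len(u))]); c=np.array(d["xyz"])
    return c+v*((z-c[2])/v[:,2])[:,None]
def proj(d,P):
    r=R.from_quat(d["orientation"]).inv(); 
    return cv2.projectPoints(np.array(P,float),r.as_rotvec(),r.apply(-np.array(d["xyz"])),d["mtx"],d["D"])[0].reshape(-1,2)
E
python3 - <<'E'
from h import *
d=snapshot("top"); f=d["frame"]; g=cv2.cvtColor(f,cv2.COLOR_RGB2GRAY)
m=np.zeros_like(g); m[180:260,375:452]=(g[180:260,375:452]>150)*255
m=cv2.morphologyEx(m,cv2.MORPH_OPEN,np.ones((9,9)))
c=max(cv2.findContours(m,0,2)[0],key=cv2.contourArea)
b=cv2.boxPoints(cv2.minAreaRect(c)); w=ray(d,b,.05); print(b,w.round(4))
print("sides",[np.linalg.norm(w[i]-w[i-1]).round(4) for i in range(4)])
o=w.mean(0); 
best=None
e=max([w[i]-w[i-1] for i in range(4)],key=lambda v:abs(v[0])); e=e*np.sign(e[0]); yaw=np.arctan2(e[1],e[0])
print("ctr",o,"yaw",yaw)
bub=ray(d,[[413,220]],.0515); print("bubble",bub)
Rz=R.from_euler('z',yaw)
L=dict(); P=[]
for sx in(-55,55):
  for sy in(62,-62): P.append(o*[1,1,0]+Rz.apply([sx/1e3,sy/1e3,.05]))
  for sy in(121,-121): P.append(o*[1,1,0]+Rz.apply([sx/1e3,sy/1e3,.054]))
pp=proj(d,P); print(np.round(P,4))
im=cv2.resize(cv2.cvtColor(f,cv2.COLOR_RGB2BGR)[140:290,335:485],None,fx=4,fy=4,interpolation=2)
for q in pp: cv2.circle(im,tuple(((q-[335,140])*4+2).astype(int)),3,(0,0,255),-1)
for q in b: cv2.circle(im,tuple(((q-[335,140])*4+2).astype(int)),3,(255,0,0),-1)
cv2.imwrite("pics/crop1.png",im)
E
```

```text
[[378.99997 250.99997]
 [378.99997 179.99997]
 [450.99997 179.99997]
 [450.99997 250.99997]] [[ 0.4547 -0.0065  0.05  ]
 [ 0.6249 -0.0059  0.05  ]
 [ 0.6319 -0.1815  0.05  ]
 [ 0.4604 -0.1751  0.05  ]]
sides [np.float64(0.1687), np.float64(0.1702), np.float64(0.1758), np.float64(0.1716)]
ctr [ 0.54299164 -0.09225669  0.05      ] yaw -0.03777528887923112
bubble [[ 0.53006441 -0.08643133  0.0515    ]]
[[ 0.4904 -0.0282  0.05  ]
 [ 0.4857 -0.1521  0.05  ]
 [ 0.4926  0.0307  0.054 ]
 [ 0.4835 -0.2111  0.054 ]
 [ 0.6003 -0.0324  0.05  ]
 [ 0.5956 -0.1563  0.05  ]
 [ 0.6025  0.0266  0.054 ]
 [ 0.5934 -0.2152  0.054 ]]
```

View pics/crop1.png

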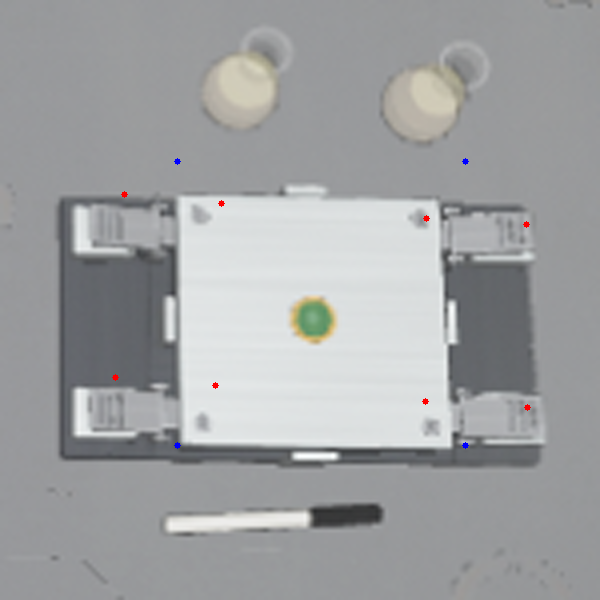

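The crop shows the aluminium plate with its bubble at about (313,320), four screws or marks, and tabs on the left and right, so the choice is confirmed. The segmentation was off, so I'll fit from the plate corners read in the crop: (178,197), (438,201), (451,447), (180,445).

```bash
python3 - <<'E'
from h import *
d=snapshot("top")
c=np.array([[178,197],[438,201],[451,447],[180,445],[313,320]])/4-.5+[335,140]
w=ray(d,c,.05); print(w.round(4),[np.linalg.norm(w[i]-w[(i+1)%4]).round(4) for i in range(4)])
M=np.array([[.075,.08],[.075,-.08],[-.075,-.08],[-.075,.08],[0,0]])
W=w[:,:2]; a=M-M.mean(0); b=W-W.mean(0)
yaw=np.arctan2((a[:,0]*b[:,1]-a[:,1]*b[:,0]).sum(),(a*b).sum()); Rz=R.from_euler('z',yaw)
o=np.r_[W.mean(0)-Rz.apply(np.r_[M.mean(0),0])[:2],0]; print("o",o,"yaw",yaw)
np.save("pose.npy",np.r_[o[:2],yaw])
print(np.c_[(Rz.apply(np.c_[M,[.05]*5])+o-w)].round(4))
for nm in("top","side"):
  d=snapshot(nm);P=[]
  for sx in(-55,55):
    for sy in(62,-62): P.append(o+Rz.apply([sx/1e3,sy/1e3,.05]))
    for sy in(121,-121): P.append(o+Rz.apply([sx/1e3,sy/1e3,.054]))
  P+=list(Rz.apply(np.c_[M,[.05]*5])+o)
  pp=proj(d,P)
  x0,y0=(335,140) if nm=="top" else (235,215)
  im=cv2.resize(cv2.cvtColor(d["frame"],cv2.COLOR_RGB2BGR)[y0:y0+150,x0:x0+150],None,fx=2.66,fy=2.66,interpolation=2)
  for q in pp: cv2.circle(im,tuple(((q-[x0,y0]+.5)*2.66).astype(int)),2,(0,0,255),-1)
  a=im if nm=="top" else np.hstack([a,im])
cv2.imwrite("pics/crop2.png",a)
s=get_state(); T=R.from_quat(s["eef_rot"]); print(T.as_matrix().round(3))
# want tool y along stand x
for n,sx,sy in(("fl",-55,62),("fr",-55,-62),("bl",55,62),("br",55,-62)):
  p=o+Rz.apply([sx/1e3,sy/1e3,.05]);print(n,p.round(4))
E
```

```text
[[ 0.6032 -0.006   0.05  ]
 [ 0.6068 -0.1634  0.05  ]
 [ 0.4596 -0.1662  0.05  ]
 [ 0.4553 -0.0077  0.05  ]
 [ 0.5315 -0.0862  0.05  ]] [np.float64(0.1575), np.float64(0.1473), np.float64(0.1586), np.float64(0.1478)]
o [ 0.53127622 -0.08589852  0.        ] yaw 0.02042129013882877
[[ 0.0015  0.0016 -0.    ]
 [ 0.0011 -0.0009 -0.    ]
 [-0.0017 -0.0012 -0.    ]
 [-0.0007  0.0002 -0.    ]
 [-0.0002  0.0003 -0.    ]]
[[-0.904  0.427 -0.   ]
 [ 0.427  0.904 -0.   ]
 [-0.    -0.    -1.   ]]
fl [ 0.475 -0.025  0.05 ]
fr [ 0.4776 -0.149   0.05  ]
bl [ 0.585  -0.0228  0.05  ]
br [ 0.5875 -0.1468  0.05  ]
```

View pics/crop2.png

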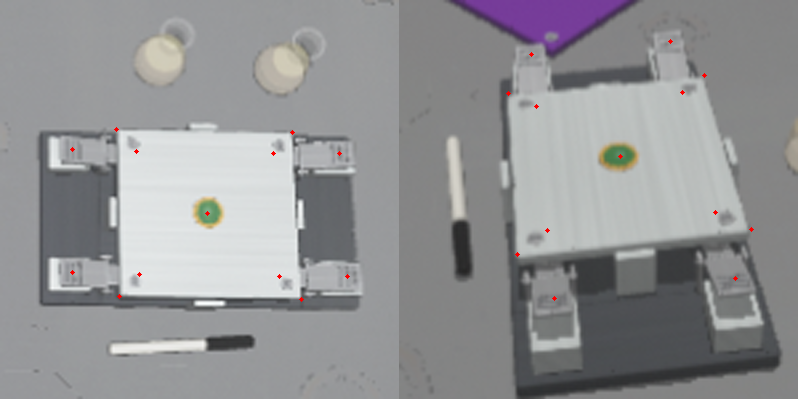

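The projected corners, bubble and tab points line up in both views. Next I turn the tool so its y lies along stand x, which puts tool x along stand y, and close the fingers.

```bash
python3 -m jog '[[[0,0,0,0,0,0.185],[0,0,0,0,0,0.185],[0,0,0,0,0,0.185],[0,0,0,0,0,0.185],[0,0,0,0,0,0.185],[0,0,0,0,0,0.183],[0,0,0,0,0,0]]]' 0 10
cat > goal.py <<'E'
import sys
from h import *
ox,oy,yaw=np.load("pose.npy"); sx,sy,z=map(float,sys.argv[1:4])
p=np.r_[ox,oy,0]+R.from_euler('z',yaw).apply([sx/1e3,sy/1e3,z/1e3])
s=get_state();T=R.from_quat(s["eef_rot"]);m=T.as_matrix()
print("t",s["clock"],"tcp",s["tool_pos"].round(4),"yaw err",(yaw-np.arctan2(m[1,1],m[0,1])).round(4),"tilt",m[:,2].round(3),"F",s["contact_force"].round(2),"shift tool mm",(T.inv().apply(p-s["tool_pos"])*1e3).round(1))
E
python3 goal.py -55 62 90
```

```text
clock: 1.18
tool_pos: [0.2664, 0.5653, 0.2148]
eef_rot: [0.698, 0.716, 0.0, 0.0]
contact_force: [0.0, 0.1, -0.1]
opening: 0.227
finger_force: 0.0
t 1.175 tcp [0.2664 0.5653 0.2148] yaw err -0.0039 tilt [ 0. -0. -1.] F [ 0.05  0.14 -0.11] shift tool mm [-595.2  194.2  125. ]
```

```bash
python3 -m jog '[[[-55,18,0,0,0,0],[0,0,0,0,0,0]]]' 2>&1 | head -0; echo skip
```

```text
skip
```

That command was a mistake: I wrote metres as millimetres. The per-row cap should have limited the damage, but I'll check the state.

```bash
python3 goal.py -55 62 90
```

```text
t 1.425 tcp [0.29   0.5001 0.2146] yaw err 0.0017 tilt [ 0.001 -0.006 -1.   ] F [ 0.12  0.43 -0.37] shift tool mm [-527.7  175.1  127.9]
```

It moved only one capped step, in a safe direction. Carrying on.

```bash
python3 -m jog '[[[-0.048,0.016,0,0,0,0],[-0.048,0.016,0,0,0,0],[-0.048,0.016,0,0,0,0],[-0.048,0.016,0,0,0,0],[-0.048,0.016,0,0,0,0],[-0.048,0.016,0,0,0,0],[-0.048,0.016,0.01,0,0,0],[-0.048,0.016,0.02,0,0,0],[-0.048,0.016,0.03,0,0,0],[-0.048,0.016,0.03,0,0,0],[-0.048,0.015,0.03,0,0,0],[0,0,0,0,0,0]]]'
python3 goal.py -55 62 90
```

```text
clock: 2.92
tool_pos: [0.4744, -0.0221, 0.0931]
eef_rot: [0.701, 0.713, -0.001, -0.0]
contact_force: [0.0, 1.6, 0.1]
opening: 0.006
finger_force: 0.0
t 2.925 tcp [ 0.4744 -0.0221  0.0931] yaw err 0.0036 tilt [-0.002 -0.002 -1.   ] F [0.02 1.55 0.06] shift tool mm [-2.9  0.6  3.1]
```

```bash
python3 -m jog '[[[-0.001,0,0.015,0,0,0],[0,0,0.015,0,0,0],[0,0,0.004,0,0,0],[0,0,0,0,0,0],[0,0,0,0,0,0]]]'
python3 goal.py -55 62 50
```

```text
clock: 3.55
tool_pos: [0.4743, -0.0184, 0.0612]
eef_rot: [0.699, 0.715, 0.0, 0.0]
contact_force: [0.5, -0.4, -0.3]
opening: 0.008
finger_force: 0.0
t 3.55 tcp [ 0.4743 -0.0184  0.0612] yaw err -0.0022 tilt [ 0.001  0.    -1.   ] F [ 0.54 -0.36 -0.26] shift tool mm [-6.7  0.6 11.2]
```

```bash
for i in 1; do python3 -m jog '[[[0,0,0.003,0,0,0],[0,0,0.003,0,0,0],[0,0,0,0,0,0]]]'; python3 -m jog '[[[0,0,0.002,0,0,0],[0,0,0,0,0,0]]]'; done
```

```text
clock: 3.92
tool_pos: [0.4739, -0.0187, 0.0546]
eef_rot: [0.699, 0.715, -0.0, -0.0]
contact_force: [0.9, 0.2, 0.6]
opening: 0.007
finger_force: 0.0
clock: 4.18
tool_pos: [0.4739, -0.0187, 0.0527]
eef_rot: [0.699, 0.715, -0.0, -0.0]
contact_force: [0.3, -0.5, 0.9]
opening: 0.008
finger_force: 0.0
```

```bash
python3 -m jog '[[[-0.006,0,0,0,0,0],[0,0,0.003,0,0,0],[0,0,0.001,0,0,0],[0,0,0,0,0,0]]]'; python3 -m jog '[[[0,0,0.002,0,0,0],[0,0,0,0,0,0]]]'; python3 -m jog '[[[0,0,0.002,0,0,0],[0,0,0,0,0,0]]]'; python3 goal.py -55 62 50
```

```text
clock: 4.68
tool_pos: [0.474, -0.0246, 0.0487]
eef_rot: [0.699, 0.715, -0.0, -0.0]
contact_force: [0.5, -0.0, 0.3]
opening: 0.007
finger_force: 0.0
clock: 4.92
tool_pos: [0.4741, -0.0246, 0.0467]
eef_rot: [0.699, 0.715, -0.0, -0.0]
contact_force: [-0.6, 0.2, -0.1]
opening: 0.005
finger_force: 0.0
clock: 5.18
tool_pos: [0.4741, -0.0246, 0.0447]
eef_rot: [0.699, 0.715, -0.0, -0.0]
contact_force: [-1.3, 0.1, -0.4]
opening: 0.003
finger_force: 0.0
t 5.175 tcp [ 0.4741 -0.0246  0.0447] yaw err -0.0017 tilt [-0.  0. -1.] F [-1.35  0.07 -0.38] shift tool mm [-0.4  1.  -5.3]
```

I'm 5 mm below the surface and the force reads about 0, so I need to look.

```bash
python3 - <<'E'
from h import *
s=get_state()
a=snapshot("side")["frame"][190:390,225:425]; b=snapshot("wrist")["frame"]
print(get_state()["contact_force"])
o=np.hstack([cv2.resize(a,(400,400),interpolation=2),cv2.resize(b,(400,250))[:, :].copy() if 0 else cv2.copyMakeBorder(cv2.resize(b,(400,250)),0,150,0,0,0)])
cv2.imwrite("pics/p3.png",cv2.cvtColor(o,cv2.COLOR_RGB2BGR))
E
```

```text
[0.08550247 0.21054948 0.55844478]
```

View pics/p3.png

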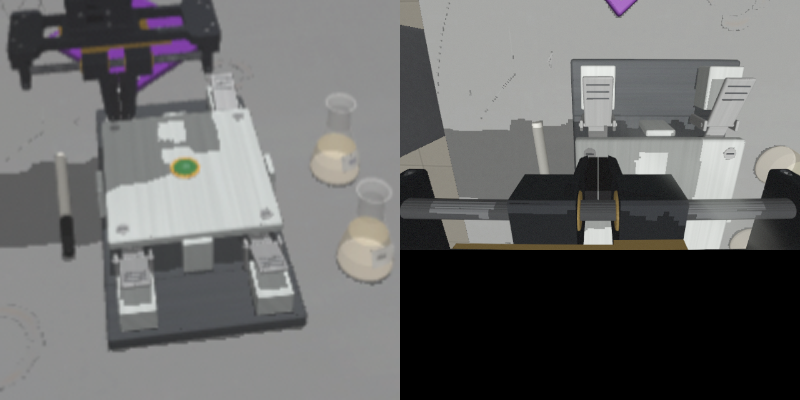

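The fingertips are by the front-left corner, ending near crop (118,118), with all tabs apparently standing. A zoom with the projected TCP will show whether there is contact and whether the corner sank.

```bash
python3 - <<'E'
from h import *
s=get_state(); d=snapshot("side"); f=cv2.cvtColor(d["frame"],cv2.COLOR_RGB2BGR)
old=cv2.imread("pics/side0.png"); ox,oy,yaw=np.load("pose.npy")
P=[s["tool_pos"]]; q=proj(d,P); print(q)
M=[[.075,.08,.05],[.075,-.08,.05],[-.075,-.08,.05],[-.075,.08,.05]]
c=proj(d,R.from_euler('z',yaw).apply(M)+[ox,oy,0])
ims=[]
for im in(old,f):
  x=cv2.resize(im[220:320,260:360],None,fx=4,fy=4,interpolation=2)
  for p in list(q)+list(c): cv2.circle(x,tuple(((p-[260,220]+.5)*4).astype(int)),2,(0,0,255),-1)
  ims.append(x)
cv2.imwrite("pics/p4.png",np.hstack(ims))
E
```

```text
[[285.88214605 256.5070118 ]]
```

View pics/p4.png

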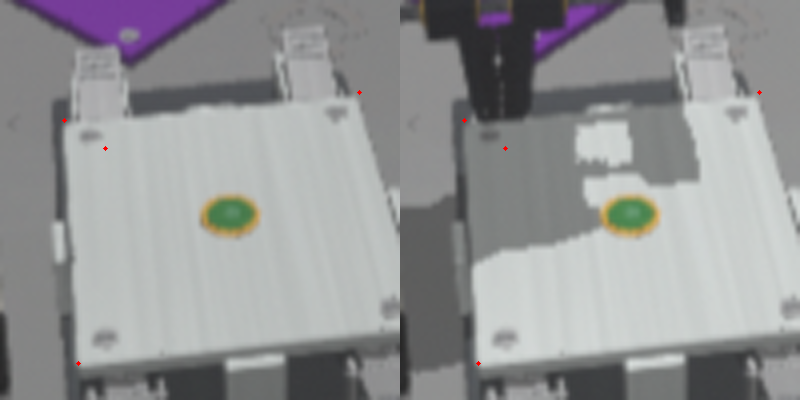

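The image shows the real fingertips about 7 px above the projected TCP. That is either about 19 mm too high or 15 mm to the left. The wrist and top views should separate the two.

```bash
python3 - <<'E'
from h import *
s=get_state(); d=snapshot("wrist"); f=cv2.cvtColor(d["frame"],cv2.COLOR_RGB2BGR); print(np.round(d["mount"],4), s["opening"])
ox,oy,yaw=np.load("pose.npy"); T=R.from_quat(s["eef_rot"])
Mi=np.linalg.inv(d["mount"])
def pw(Pt): return cv2.projectPoints(np.array(Pt,float),cv2.Rodrigues(Mi[:3,:3])[0],Mi[:3,3],d["mtx"],d["D"])[0].reshape(-1,2)
W=R.from_euler('z',yaw).apply([[.075,.08,.05],[-.075,.08,.05],[.055,.055,.05],[-.055,.055,.05],[-.055,.121,.054],[.055,.121,.054]])+[ox,oy,0]
q=pw(T.inv().apply(W-s["tool_pos"])); t=pw([[0,0,0],[.009,0,0],[-.009,0,0],[0,0,-.02]])
print(q.round(0),t.round(0))
for p in q: cv2.circle(f,tuple(p.astype(int)),4,(0,0,255),-1)
for p in t: cv2.circle(f,tuple(p.astype(int)),4,(0,255,0),-1)
e=snapshot("top"); g=cv2.cvtColor(e["frame"],cv2.COLOR_RGB2BGR)[170:270,340:480]
cv2.imwrite("pics/p5.png",np.hstack([cv2.resize(f,(560,350)),cv2.resize(g,(230,164))[:, :] if 0 else cv2.copyMakeBorder(cv2.resize(g,(240,171),interpolation=2),0,179,0,0,0)]))
E
```

```text
[[-1.200e-03 -9.536e-01 -3.012e-01  7.910e-02]
 [ 1.000e+00 -1.000e-03 -8.000e-04  8.000e-04]
 [ 4.000e-04 -3.012e-01  9.536e-01 -1.703e-01]
 [ 0.000e+00  0.000e+00  0.000e+00  1.000e+00]] 0.005782332994904264
[[556. 223.]
 [280. 223.]
 [512. 264.]
 [317. 265.]
 [317. 147.]
 [540. 147.]] [[315. 249.]
 [315. 234.]
 [315. 263.]
 [315. 265.]]
```

View pics/p5.png

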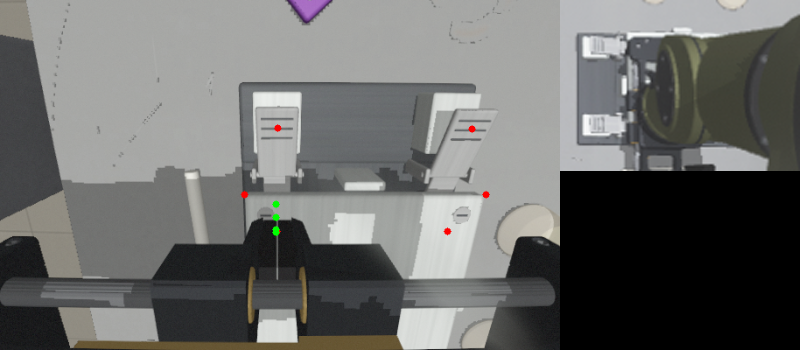

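The wrist view agrees with the side view. Laterally I'm on target, but with the fingers closed their tips end about 19 mm short of the nominal TCP (finger end at row 251, against 234 predicted). Contact should come at a reported z of about 0.031, so I keep descending.

```bash
python3 -m jog '[[[0,0,0.004,0,0,0],[0,0,0.004,0,0,0],[0,0,0,0,0,0]]]'|sed -n 2,4p; for k in 1; do python3 -m jog '[[[0,0,0.002,0,0,0],[0,0,0,0,0,0]]]' |sed -n 2,4p;python3 -m jog '[[[0,0,0.002,0,0,0],[0,0,0,0,0,0]]]'|sed -n 2,4p;python3 -m jog '[[[0,0,0.002,0,0,0],[0,0,0,0,0,0]]]'|sed -n 2,4p; done; python3 goal.py -55 62 50
```

```text
tool_pos: [0.4738, -0.0247, 0.0364]
eef_rot: [0.699, 0.715, -0.0, -0.0]
contact_force: [0.4, -0.4, -0.5]
tool_pos: [0.4741, -0.0247, 0.0347]
eef_rot: [0.699, 0.715, -0.0, -0.0]
contact_force: [0.4, 0.1, 0.0]
tool_pos: [0.4741, -0.0246, 0.0327]
eef_rot: [0.699, 0.715, -0.0, -0.0]
contact_force: [0.0, 0.7, 0.4]
tool_pos: [0.4741, -0.0247, 0.0307]
eef_rot: [0.699, 0.715, -0.0, -0.0]
contact_force: [-0.6, -0.2, 0.5]
t 6.55 tcp [ 0.4741 -0.0247  0.0307] yaw err -0.0016 tilt [-0.  0. -1.] F [-0.57 -0.21  0.49] shift tool mm [ -0.4   0.9 -19.3]
```

```bash
python3 -m jog '[[[0,0,0.001,0,0,0],[0,0,0,0,0,0]]]'|sed -n 2,4p; python3 -m jog '[[[0,0,0.001,0,0,0],[0,0,0,0,0,0]]]' |sed -n 2,4p;python3 -m jog '[[[0,0,0.001,0,0,0],[0,0,0,0,0,0]]]'|sed -n 2,4p;python3 -m jog '[[[0,0,0.001,0,0,0],[0,0,0,0,0,0]]]'|sed -n 2,4p
```

```text
tool_pos: [0.4741, -0.0247, 0.0297]
eef_rot: [0.699, 0.715, -0.0, -0.0]
contact_force: [-0.2, -0.3, 0.9]
tool_pos: [0.4741, -0.0247, 0.0288]
eef_rot: [0.699, 0.715, 0.0, -0.0]
contact_force: [-0.5, -0.1, -0.5]
tool_pos: [0.4741, -0.0247, 0.0277]
eef_rot: [0.699, 0.715, -0.0, -0.0]
contact_force: [-0.9, -0.5, -0.0]
tool_pos: [0.4741, -0.0247, 0.0267]
eef_rot: [0.699, 0.715, -0.0, -0.0]
contact_force: [0.3, 0.2, -0.1]
```

```bash
python3 -m jog '[[[0,0,0.001,0,0,0],[0,0,0,0,0,0]]]'|sed -n '2p;4p'; python3 -m jog '[[[0,0,0.001,0,0,0],[0,0,0,0,0,0]]]' |sed -n '2p;4p';python3 -m jog '[[[0,0,0.001,0,0,0],[0,0,0,0,0,0]]]'|sed -n '2p;4p';python3 -m jog '[[[0,0,0.001,0,0,0],[0,0,0,0,0,0]]]'|sed -n '2p;4p'
```

```text
tool_pos: [0.4741, -0.0246, 0.0259]
contact_force: [-0.7, 0.5, 2.6]
tool_pos: [0.474, -0.0245, 0.0248]
contact_force: [-2.0, 0.4, 4.3]
tool_pos: [0.4739, -0.0245, 0.0238]
contact_force: [-0.7, 0.6, 4.6]
tool_pos: [0.4738, -0.0244, 0.0228]
contact_force: [-1.4, 1.2, 4.4]
```

Contact at z of about 0.0265. The force then stays near 4.5 N while the tip keeps going down, so the front-left corner seems to be giving way. I'll press on to the hard stop.

```bash
python3 -m jog '[[[0,0,0.001,0,0,0],[0,0,0,0,0,0]]]'|sed -n '2p;4p'; python3 -m jog '[[[0,0,0.001,0,0,0],[0,0,0,0,0,0]]]' |sed -n '2p;4p';python3 -m jog '[[[0,0,0.001,0,0,0],[0,0,0,0,0,0]]]'|sed -n '2p;4p';python3 -m jog '[[[0,0,0.001,0,0,0],[0,0,0,0,0,0]]]'|sed -n '2p;4p';python3 -m jog '[[[0,0,0.001,0,0,0],[0,0,0,0,0,0]]]'|sed -n '2p;4p'
```

```text
tool_pos: [0.4738, -0.0244, 0.0218]
contact_force: [-1.6, 1.4, 4.2]
tool_pos: [0.4737, -0.0244, 0.0208]
contact_force: [-1.4, 2.7, 6.0]
tool_pos: [0.4738, -0.0243, 0.0204]
contact_force: [-2.9, 2.5, 12.6]
tool_pos: [0.4738, -0.0243, 0.0201]
contact_force: [-3.4, 2.0, 21.7]
tool_pos: [0.4738, -0.0243, 0.0199]
contact_force: [-3.7, 3.5, 31.1]
```

It hit the hard stop after about 6 mm of travel at about 4.5 N, so front left is the rocking corner. The fingertips sit about 23.5 mm above the reported z. Lift and move over the front-left tab.

```bash
python3 -m jog '[[[0,0,-0.010,0,0,0],[0,0,-0.015,0,0,0],[0,0,-0.015,0,0,0],[0.02,0,0,0,0,0],[0.02,0,0,0,0,0],[0.02,0,0,0,0,0],[0,0,0,0,0,0],[0,0,0,0,0,0]]]'|sed -n '2p;4p'; python3 goal.py -55 123 31
python3 - <<'E'
from h import *
a=cv2.imread("pics/side0.png"); b=cv2.cvtColor(snapshot("side")["frame"],cv2.COLOR_RGB2BGR)
cv2.imwrite("pics/p6.png",np.hstack([cv2.resize(i[220:320,260:360],None,fx=4,fy=4,interpolation=2) for i in(a,b)]))
E
```

```text
tool_pos: [0.4729, 0.0343, 0.0581]
contact_force: [0.7, 0.0, 0.3]
t 10.8 tcp [0.4729 0.0343 0.0581] yaw err -0.0007 tilt [ 0.    -0.001 -1.   ] F [0.7  0.03 0.34] shift tool mm [ 1.7  0.9 27.1]
```

View pics/p6.png

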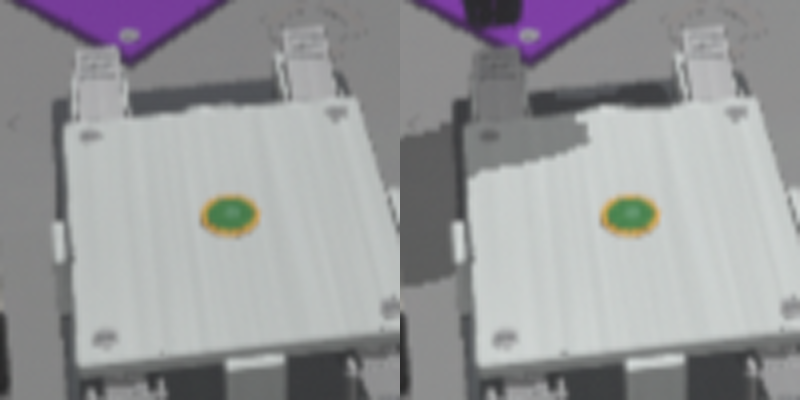

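The plate rocked back level, the tabs still stand, and the fingertips at (495,15) hang above the front-left tab at (498,65). Pressing down.

```bash
python3 -m jog '[[[0.001,0,0.010,0,0,0],[0,0,0.010,0,0,0],[0,0,0.005,0,0,0],[0,0,0.003,0,0,0],[0,0,0,0,0,0]]]'|sed -n '2p;4p'; python3 -m jog '[[[0,0,0.002,0,0,0],[0,0,0.002,0,0,0],[0,0,0,0,0,0]]]' |sed -n '2p;4p';python3 -m jog '[[[0,0,0.002,0,0,0],[0,0,0.002,0,0,0],[0,0,0,0,0,0]]]'|sed -n '2p;4p';python3 -m jog '[[[0,0,0.002,0,0,0],[0,0,0.002,0,0,0],[0,0,0,0,0,0]]]'|sed -n '2p;4p'
```

```text
tool_pos: [0.4724, 0.0368, 0.0296]
contact_force: [-1.0, 1.4, 2.0]
tool_pos: [0.4724, 0.0378, 0.0259]
contact_force: [-1.7, 3.7, 4.7]
tool_pos: [0.4725, 0.0384, 0.0219]
contact_force: [-1.0, 4.2, 4.8]
tool_pos: [0.4727, 0.0382, 0.0179]
contact_force: [-1.1, 3.0, 5.3]
```

```bash
python3 -m jog '[[[0,0,0.001,0,0,0],[0,0,0.001,0,0,0],[0,0,0,0,0,0]]]' |sed -n '2p;4p';python3 -m jog '[[[0,0,0.001,0,0,0],[0,0,0,0,0,0]]]'|sed -n '2p;4p';python3 -m jog '[[[0,0,0.001,0,0,0],[0,0,0,0,0,0]]]'|sed -n '2p;4p';python3 -m jog '[[[0,0,0.001,0,0,0],[0,0,0,0,0,0]]]'|sed -n '2p;4p'
```

```text
tool_pos: [0.4727, 0.0381, 0.016]
contact_force: [-1.8, 5.0, 6.1]
tool_pos: [0.4728, 0.0381, 0.0159]
contact_force: [-2.5, 5.4, 17.5]
tool_pos: [0.4728, 0.0381, 0.0158]
contact_force: [-4.0, 5.1, 26.5]
tool_pos: [0.4729, 0.0381, 0.0157]
contact_force: [-5.0, 5.4, 38.2]
```

It stopped firmly at z = 0.016, which is where a flat tab should be. I'll lift straight up, move clear and check.

```bash
python3 -m jog '[[[0,0,-0.006,0,0,0],[0,0,-0.010,0,0,0],[0,0,-0.020,0,0,0],[0,0,-0.040,0,0,0],[0.03,0,-0.04,0,0,0],[0.06,-0.02,-0.02,0,0,0],[0.06,-0.02,0,0,0,0],[0.04,0,0,0,0,0],[0,0,0,0,0,0],[0,0,0,0,0,0]]]'|sed -n '1,4p'
python3 - <<'E'
from h import *
a=cv2.imread("pics/top0.png"); b,c=[cv2.cvtColor(snapshot(n)["frame"],cv2.COLOR_RGB2BGR) for n in("top","side")]
cv2.imwrite("pics/p7.png",np.hstack([cv2.resize(i,(400,400),interpolation=2) for i in(b[140:290,335:485],c[220:370,250:400])]))
E
```

```text
clock: 14.98
tool_pos: [0.4301, 0.2198, 0.1475]
eef_rot: [0.7, 0.714, -0.001, 0.0]
contact_force: [-0.2, 0.1, -0.1]
```

View pics/p7.png

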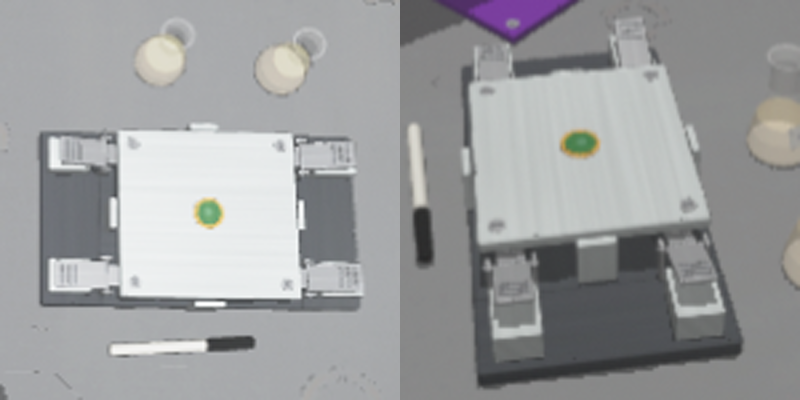

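The front-left tab now lies flat on its ledge, at top view (78,274) and side view (493,60). The other three still stand, the plate is level, and the flasks and pen haven't moved. Handing in.

```bash
python3 -c "
from plant import *
print(finish_job())"
```

```text
the job is handed in; nothing more can be done
None
```

The front-left corner was the one that rocked, and its tab is now pressed flat, with the other three tabs standing, the plate level in the final images, and the job handed in at about 15 s on the robot clock. No verdict came back.

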